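Release the gauged part, ease the jaw shut, zero the dial

TASK

On the bench thickness gauge, press the spring-loaded paddle down until the resin barrel held in the jaw rolls out into the gauge's tray, then let the paddle come back up slowly under control, never snapping, until the empty jaw is fully shut on its anvil. Then let go of it and turn the dial's bezel until its bold zero mark stands right at the tip of the pointer, let go, and leave the other things on the mat alone.

Things in the scene. Friction and masses are not known exactly. Their poses are not given: they have to be found in the camera images.
- gauge: Fixed bench thickness gauge: grey base 220 (x) x 350 (y) x 12 mm; origin centre of its underside, x roughly away from the robot, y left, z up ('gauge frame', mm). Near side (x -50): rocker arm along y, black paddle at its -y end, jaw at +y over a steel anvil, then ramp (walls up to z 68) and tray. Far side: dial on a column. Grey box between, top z 52, x -33 to 77, y -52 to -8.
- pivot (a point): Rocker pivot, gauge frame (-50, -50, 85), axis along the gauge's x, between two grey cheeks (tops at z 100). The paddle arm runs from it to -y, the jaw arm to +y; the jaw foot is 80 mm from it.
- paddle (a point): Middle of the upper face of the black paddle (34 mm in x, 44 in y, 7 thick), 95 mm from the pivot; gauge frame (-50, -145, 90) with the jaw shut. Pressed down it lifts the jaw and tips outward-down with the rocker; a spring drives it back up. Needs about 7 N at the start, 9 N at the bottom. Clear to press from straight above with closed fingers.
- jaw (a joint): Rocker angle, rad: 0 = jaw shut on the bare anvil, about 0.26 at the start with the barrel in it, 0.52 = hard stop, paddle fully down. The foot's 5 mm lip holds the barrel in until about 0.40. Spring torque 0.40 + 0.9 x angle N m towards 0, hardly damped: a released paddle snaps at many rad/s. A gentle return stays well under 1 rad/s (95 mm/s at the paddle).
- barrel_center (a point): Centre of the pale grey resin barrel: loose plain cylinder 22 mm in diameter, 36 mm long, about 30 g, lying along the gauge's x axis (= this point's x), pinched between anvil and jaw foot. Once the jaw is raised it rolls by itself down the ramp to +y into the tray.
- barrel: The same barrel; origin on its side surface, 11 mm from its axis.
- tray_floor (a point): Centre of the inner floor of the gauge's black open tray at the foot of the ramp: gauge frame (-50, 129, 16), inside 64 (x) x 78 mm (y), walls 4 mm thick, rim 32 mm above this point (10 mm on the ramp's side). Axes as the gauge.
- dial_center (a point): Centre of the bezel's front rim, gauge frame (50, 0, 135). z = dial axis out of the face, leaning 25 deg (0.44 rad) from vertical to the gauge's -x (towards the robot); x = up the face, 12 o'clock; y = gauge y. Bezel: knurled steel ring 58 mm in diameter, 16 deep. Behind it only a 40 mm can and the column: fingers can straddle it with the tool along -z at any roll, tips up to 20 mm behind the rim.
- zero_mark (a point): Zero mark: the bold black wedge on the white scale, which turns with the bezel (the other marks are thin lines). Point at 21 mm radius from the dial axis, 5 mm behind the rim.
- bezel (a joint): Bezel angle, rad, positive anticlockwise seen from in front of the dial; 0 = zero mark at 12 o'clock. Turns both ways (stops at -8 and 8), stays where it is left (friction 0.07 N m). Starts anywhere from 1.2 to 5.1.
- pointer_tip (a point): Tip of the thin black pointer, 21 mm from the dial axis, 5 mm behind the rim. The pointer swings clockwise 4 rad per rad of jaw; with the jaw shut it rests within 0.4 rad of 12 o'clock, differently each time.
- miniature: Bystander: pale resin miniature cart with a tank, 60 by 44 by 54 mm, origin under its middle.
- paint_jar: Bystander: small glass paint jar, 38 mm diameter, 45 mm tall, origin under its middle.
- glue: Bystander: white glue bottle, 32 mm diameter, 85 mm tall, origin under its middle.

How it is judged:
By the outcome, as a careful person would: the job done as asked, in the order asked, and still so for the second after the job is handed in, with the robot touching nothing.
It also fails if it takes over 72 s, if anything falls off the work surface, if the arm or the gripper's body presses on something with over 40 N, if the wrist force passes 120 N, or if a joint passes its speed limit or range.

ROBOT

A 6-joint arm with a two-finger parallel gripper is mounted at the origin on the work surface. World frame = base frame: x ahead of the robot, y to its left, z up, the work surface at z = 0. Lengths are in m, angles in degrees, forces in N, time in s.
With the tool pointing down it reaches from about 0.35 to 0.875 m from the base axis. Payload 4.2 kg.
Tool frame: the origin (TCP) lies midway between the tips of the shut fingers; the grasp point (between the pads) lies 19 mm behind it; z points along the fingers, y is the line along which they close (so a half turn about z gives the same grasp; the last joint's range is limited). The gripper opens to 87 mm and grips with 3 to 60 N. Pads are 19 mm wide; open, the fingers measure 117 mm over their backs; the gripper's body (75 mm by 190 mm) begins 51 mm behind the grasp point.
Start: joints at [-50.787, 22.042, 0.453, 0, -68.411, -14.817], TCP at [0.258, -0.569, 0.223] pointing down, gripper open.
Joint ranges: [-179.83, 179.83], [-69.29, 118.12], [-61.27, 80.66], [-181.25, 117.63], [-171.15, -9.14], [-177.46, 177.46]. Speed limits (degrees/s): [159.86, 159.86, 180, 180, 180, 180].

INTERFACE

Orientations are given as a 3x3 rotation matrix whose columns are the frame's x, y, z axes.
In Python, from station import * gives the robot as it stands. The module is installed in compiled form; this text tells all that it offers.
- The arm moves only by the tool servo_tool, never from a script. Its argument "deltas" is a list of rows, each an object of numbers: "tx", "ty", "tz": the shift along the tool's x, y, z in mm; "ax", "ay", "az": the turn, a rotation vector about the tool's x, y, z in rad; "claw": the finger opening in mm, from 0 to 87. In form: [{"tx": .., "ty": .., "tz": .., "ax": .., "ay": .., "az": .., "claw": ..}, ...]. A call has 1 to 12 rows; each row is the pose to reach, as a shift and turn from the pose commanded when the call began, along the tool's axes at that moment; what a row does not reach only later rows make up. A row lasts 1/12 s, in which the tool goes at most 41.7 mm and 7.16 degrees, less where a joint would pass 70% of its speed; a pose out of reach is approached as far as the arm can. A call with a gripper value outside its range is refused whole. The fingers move at their own pace and stop on an object; the grip force is fixed at half the most. Time passes only in rows, so rows that repeat a pose let the fingers close. It gives the time, the measured TCP pose, the force, the opening and the grip force at its end, in the units of the state.
- sense(): the state, without advancing time (a new reading comes with each control period).
- capture(name): name is "side" or "top"; returns the picture (420x560x3 uint8, blue, green, red); there is no depth.
- calibration(name): a dict with "fx", "fy", "cx", "cy" (pixels), "cam_to_world" (4x4, takes a point from camera to world coordinates). Camera axes: x right, y down, z forward; pixel columns grow to the right and rows downward; lengths in m; the calibration is good to about 2 mm. A picture is of the moment at which its call begins. calibration takes no time and is no camera call.
- finish_job(): hands the job in; it is judged then, once.
Trained networks look in the newest picture that a camera, given by its name, has taken for a name from the list of things; names that differ only in an ending like _2 or _b are one class to them, and where a whole thing is asked for, a point or a joint stands for the part that bears it (a point fixed in the world has none). Each returns a list of dicts, best first, with "confidence" (0 to 1); they miss things now and then, are a little off and sometimes report something else, mostly with a low value. They report only what shows in the picture. A call takes as long as a camera call.
- recognise(label, camera): "xyz" ([x, y, z] in m, in the coordinates of the camera as it stood for that picture, good to about 4 mm: the middle of the surface that is visible of it).
- trace(label, camera): "mask" (420x560 bool, what is visible of it).
The state is a dict: "time_s": time; "joints": joint angles; "joint_velocities": joint speeds; "effort": joint torques, N m; "tcp_pos": TCP position; "ee_rot": TCP orientation; "wrist_force": force on the tool from outside, world axes, zero at the start; "moment": the same for the moment, N m; "gripper_width": opening from 0.0 (shut) to 1.0 (fully open); "gripper_force": force on a finger pad.
Only numpy, scipy, OpenCV 4.12 (cv2) and the standard library are available. Lean on these libraries where they do the work, as an engineer would, in place of code of your own. Each camera call takes 0.05 s, during which the arm holds its last target. There are 200 camera calls.

## Working session

There is one attempt and no reset: what is moved stays moved. The work goes in short steps, Python scripts to look and compute and a tool call to move; the robot and the scene stay as the last step left them, time stands still between calls to the robot, and variables do not carry over. Pictures are saved under pics/ and viewed, at most 10 in all, crops included, and the job is handed in when it is done.

Besides the shell and the picture viewer there is one more tool, called after "Call:" as name([rows], argument=value, ...), one row to a line, values as JSON. servo_tool: Moves the arm, as the interface text tells. Its arguments: {"type":"object","properties":{"deltas":{"type":"array","items":{"type":"object","properties":{"tx":{"type":"number"},"ty":{"type":"number"},"tz":{"type":"number"},"ax":{"type":"number"},"ay":{"type":"number"},"az":{"type":"number"},"claw":{"type":"number"}}}}},"required":["deltas"]}

```bash
mkdir -p pics
cat > h.py <<'E'
from station import *
import numpy as np, cv2
def w(cam,p):
    T=np.array(calibration(cam)["cam_to_world"]); return T[:3,:3]@np.array(p)+T[:3,3]
def proj(cam,P):
    c=calibration(cam);T=np.linalg.inv(np.array(c["cam_to_world"]));q=T[:3,:3]@np.array(P)+T[:3,3]
    return np.array([c["fx"]*q[0]/q[2]+c["cx"],c["fy"]*q[1]/q[2]+c["cy"]])
def ray(cam,uv):
    c=calibration(cam);T=np.array(c["cam_to_world"])
    d=T[:3,:3]@np.array([(uv[0]-c["cx"])/c["fx"],(uv[1]-c["cy"])/c["fy"],1]);return T[:3,3],d
E
python3 - <<'E'
from h import *
for c in("side","top"):
    cv2.imwrite(f"pics/{c}0.png",capture(c))
    print(c,np.array(calibration(c)["cam_to_world"]).round(3).tolist(),calibration(c)["fx"])
    for l in["gauge","paddle","pivot","barrel_center","tray_floor","dial_center","zero_mark","pointer_tip","miniature","paint_jar","glue"]:
        print(l,[(w(c,d["xyz"]).round(4).tolist(),round(d["confidence"],2)) for d in recognise(l,c)[:2]])
print(sense()["time_s"],sense()["ee_rot"])
E
```

```text
side [[-0.93, -0.198, 0.309, 0.183], [-0.366, 0.52, -0.772, 0.987], [-0.008, -0.831, -0.556, 0.854], [0.0, 0.0, 0.0, 1.0]] 440.3232175344995
gauge [([0.5915, 0.0197, 0.0116], 0.61)]
paddle [([0.5433, -0.0174, 0.0904], 0.73)]
pivot [([0.592, 0.0235, 0.0128], 0.62)]
barrel_center [([0.6497, -0.0209, 0.1309], 0.41)]
tray_floor [([0.5904, 0.0222, 0.0148], 0.55)]
dial_center [([0.6502, -0.0128, 0.1217], 0.63)]
zero_mark [([0.6563, -0.0223, 0.127], 0.66)]
pointer_tip []
miniature [([0.5053, 0.4011, 0.0233], 0.97)]
paint_jar [([0.5569, -0.3743, 0.0259], 0.42)]
glue [([0.6183, 0.3735, 0.048], 0.63)]
top [[-0.022, -0.991, 0.133, 0.389], [-1.0, 0.022, -0.002, 0.008], [-0.001, -0.133, -0.991, 1.447], [0.0, 0.0, 0.0, 1.0]] 475.41917285535476
gauge [([0.5945, -0.017, 0.0139], 0.85)]
paddle [([0.532, -0.0835, 0.0832], 0.55)]
pivot [([0.5974, -0.0177, 0.0118], 0.98)]
barrel_center []
tray_floor [([0.5964, -0.0154, 0.0148], 0.7)]
dial_center [([0.6517, -0.0285, 0.1333], 0.81), ([0.6212, 0.3525, 0.0525], 0.23)]
zero_mark [([0.6529, -0.0311, 0.1296], 0.79)]
pointer_tip []
miniature [([0.5005, 0.3822, 0.0282], 0.61)]
paint_jar [([0.5646, -0.3835, 0.0453], 0.72)]
glue []
1.2 [[-9.10694472e-01 -4.13080595e-01 -3.55077928e-05]
 [-4.13080594e-01  9.10694473e-01 -1.26907043e-05]
 [ 3.75790343e-05  3.11022586e-06 -9.99999999e-01]]
```

View pics/side0.png

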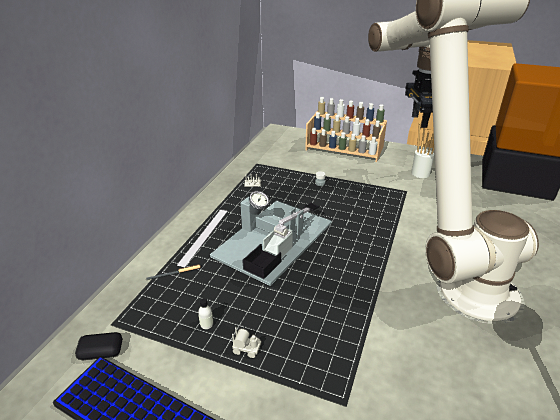

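View pics/top0.png

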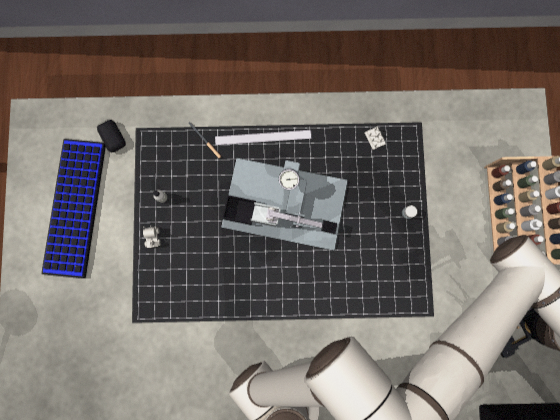

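Side: gauge around (270,235), dial at (259,200), paddle near (313,208). Top: gauge base corners are about (236,159), (347,180), (333,249) and (222,227), so it is yawed about -11°. I'll zoom in to refine this.

Run:
```python
from h import *
a=cv2.imread("pics/side0.png")[180:290,200:340]; b=cv2.imread("pics/top0.png")[150:260,215:355]
r=lambda i:cv2.resize(i,None,fx=5,fy=5,interpolation=cv2.INTER_CUBIC)
cv2.imwrite("pics/z_top.png",r(b)); cv2.imwrite("pics/z_side.png",r(a))
```

```text
(no output)
```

View pics/z_top.png

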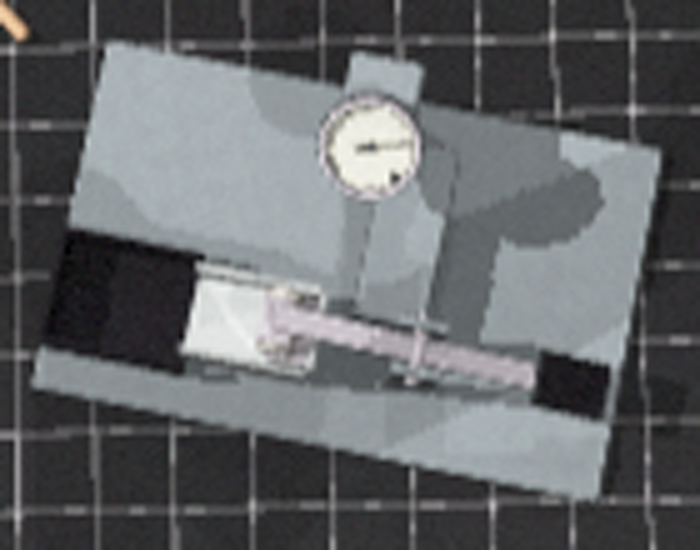

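View pics/z_side.png

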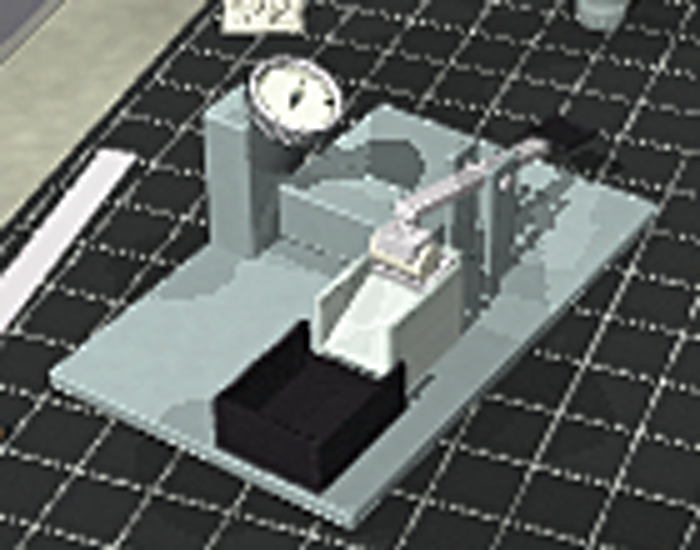

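```bash
cat > fit.py <<'E'
from h import *
from scipy.optimize import least_squares
G=[[110,175,12],[110,-175,12],[-110,-175,12],[-110,175,12],[50,0,135]]
T=[(107,43),(661,150),(598,498),(33,386),(370,147)]
S=[(52,374),(388,105),(657,207),(352,520),(296,98)]
f=lambda z,o:np.array([(z[0]+.5)/5-.5+o[0],(z[1]+.5)/5-.5+o[1]])
obs=[("top",g,f(t,(215,150))) for g,t in zip(G,T)]+[("side",g,f(t,(200,180))) for g,t in zip(G,S)]
def g2w(p,g):
    c,s=np.cos(p[2]),np.sin(p[2]);g=np.array(g)/1000
    return np.array([p[0]+c*g[0]-s*g[1],p[1]+s*g[0]+c*g[1],g[2]])
res=lambda p:np.concatenate([proj(c,g2w(p,g))-o for c,g,o in obs])
E
python3 - <<'E'
from fit import *
r=least_squares(res,[.59,-.01,-.18],loss="soft_l1")
p=r.x;print(p,np.degrees(p[2]));print(res(p).reshape(-1,2).round(1).tolist())
for c in("top","side"):
    o=[q for q in obs if q[0]==c];rr=least_squares(lambda p:np.concatenate([proj(c,g2w(p,g))-q for c,g,q in o]),p);print(c,rr.x)
th=.26
for n,g in dict(paddle0=[-50,-145,90],paddle26=[-50,-50-95*np.cos(th)+5*np.sin(th)*-1,85-95*np.sin(th)+5*np.cos(th)],dial=[50,0,135]).items(): print(n,g2w(p,g).round(4))
np.save("p.npy",p)
E
```

```text
[ 0.59856556 -0.01407044 -0.21925464] -12.562365790628618
[[-0.6, -0.3], [0.1, 0.1], [-0.2, 0.9], [-0.8, 0.6], [-0.6, 0.8], [-1.1, -1.1], [-1.5, -1.4], [0.3, -1.5], [0.0, -1.3], [0.2, -1.7]]
top [ 0.59992769 -0.01536835 -0.21756704]
side [ 0.59494273 -0.00855693 -0.22494619]
paddle0 [ 0.5182 -0.1447  0.09  ]
paddle26 [ 0.5186 -0.1429  0.0654]
dial [ 0.6474 -0.0249  0.135 ]
```

The joint fit puts the gauge at (0.599, -0.014), yaw -12.6°. Next I'll go above the paddle with closed fingers and the closing line along the gauge's x.

```bash
cat >> fit.py <<'E'
p=np.load("p.npy") if __import__("os").path.exists("p.npy") else None
from scipy.spatial.transform import Rotation as Ro
def goal(P,R=None):
    s=sense();R0=np.array(s["ee_rot"]);d=R0.T@(np.array(P)-s["tcp_pos"])*1000
    v=Ro.from_matrix(R0.T@R).as_rotvec() if R is not None else np.zeros(3)
    print("t",d.round(1),"a",v.round(3),"time",s["time_s"],"F",np.round(s["wrist_force"],1))
def Rg(p,cols): # cols: tool axes in gauge frame
    c,s=np.cos(p[2]),np.sin(p[2]);return np.array([[c,-s,0],[s,c,0],[0,0,1]])@np.array(cols,float).T
DOWN=[[0,1,0],[1,0,0],[0,0,-1]]
E
python3 - <<'E'
from fit import *
goal(g2w(p,[-50,-145,150]),Rg(p,DOWN))
E
```

```text
t [-412.2  279.1   72.5] a [-0.    -0.     2.216] time 1.2 F [-0.1  0.8 -0.1]
```

Call:
servo_tool([
  {"tx": -412,"ty": 279,"tz": 0,"az": -0.925,"claw": 0},
  {"tx": -412,"ty": 279,"tz": 0,"az": -0.925,"claw": 0},
  {"tx": -412,"ty": 279,"tz": 0,"az": -0.925,"claw": 0},
  {"tx": -412,"ty": 279,"tz": 0,"az": -0.925,"claw": 0},
  {"tx": -412,"ty": 279,"tz": 0,"az": -0.925,"claw": 0},
  {"tx": -412,"ty": 279,"tz": 0,"az": -0.925,"claw": 0},
  {"tx": -412,"ty": 279,"tz": 0,"az": -0.925,"claw": 0},
  {"tx": -412,"ty": 279,"tz": 0,"az": -0.925,"claw": 0},
  {"tx": -412,"ty": 279,"tz": 0,"az": -0.925,"claw": 0},
  {"tx": -412,"ty": 279,"tz": 0,"az": -0.925,"claw": 0},
  {"tx": -412,"ty": 279,"tz": 0,"az": -0.925,"claw": 0},
  {"tx": -412,"ty": 279,"tz": 0,"az": -0.925,"claw": 0},
])

```text
schema error: expected keys tx, ty, tz, ax, ay, az, claw
```

Run:
```python
from fit import *
goal(g2w(p,[-50,-145,110]),-Rg(p,DOWN)@np.diag([1,1,-1]))
```

```text
t [-412.2  279.1  112.5] a [ 0.    -0.    -0.926] time 1.2 F [-0.1  0.8 -0.1]
```

Call:
servo_tool([
  {"tx": -412,"ty": 279,"tz": 0,"ax": 0,"ay": 0,"az": -0.926,"claw": 0},
  {"tx": -412,"ty": 279,"tz": 0,"ax": 0,"ay": 0,"az": -0.926,"claw": 0},
  {"tx": -412,"ty": 279,"tz": 0,"ax": 0,"ay": 0,"az": -0.926,"claw": 0},
  {"tx": -412,"ty": 279,"tz": 0,"ax": 0,"ay": 0,"az": -0.926,"claw": 0},
  {"tx": -412,"ty": 279,"tz": 0,"ax": 0,"ay": 0,"az": -0.926,"claw": 0},
  {"tx": -412,"ty": 279,"tz": 0,"ax": 0,"ay": 0,"az": -0.926,"claw": 0},
  {"tx": -412,"ty": 279,"tz": 0,"ax": 0,"ay": 0,"az": -0.926,"claw": 0},
  {"tx": -412,"ty": 279,"tz": 0,"ax": 0,"ay": 0,"az": -0.926,"claw": 0},
  {"tx": -412,"ty": 279,"tz": 0,"ax": 0,"ay": 0,"az": -0.926,"claw": 0},
  {"tx": -412,"ty": 279,"tz": 0,"ax": 0,"ay": 0,"az": -0.926,"claw": 0},
  {"tx": -412,"ty": 279,"tz": 0,"ax": 0,"ay": 0,"az": -0.926,"claw": 0},
  {"tx": -412,"ty": 279,"tz": 0,"ax": 0,"ay": 0,"az": -0.926,"claw": 0},
])

```text
time_s: 2.2
tcp_pos: [0.519, -0.1427, 0.223]
ee_rot: [[-0.217, -0.976, 0.001], [-0.976, 0.217, -0.0], [-0.0, -0.001, -1.0]]
wrist_force: [0.2, -0.1, -0.7]
gripper_width: 0.169
gripper_force: 0.0
```

Run:
```python
from fit import *
goal(g2w(p,[-50,-145,80]),-Rg(p,DOWN)@np.diag([1,1,-1]))
```

```text
t [  2.1   0.5 143. ] a [-0.001  0.     0.001] time 2.2 F [ 0.2 -0.1 -0.7]
```

Call:
servo_tool([
  {"tx": 2,"ty": 0,"tz": 35,"ax": 0,"ay": 0,"az": 0,"claw": 0},
  {"tx": 2,"ty": 0,"tz": 70,"ax": 0,"ay": 0,"az": 0,"claw": 0},
  {"tx": 2,"ty": 0,"tz": 105,"ax": 0,"ay": 0,"az": 0,"claw": 0},
  {"tx": 2,"ty": 0,"tz": 125,"ax": 0,"ay": 0,"az": 0,"claw": 0},
  {"tx": 2,"ty": 0,"tz": 135,"ax": 0,"ay": 0,"az": 0,"claw": 0},
  {"tx": 2,"ty": 0,"tz": 143,"ax": 0,"ay": 0,"az": 0,"claw": 0},
  {"tx": 2,"ty": 0,"tz": 143,"ax": 0,"ay": 0,"az": 0,"claw": 0},
])

```text
time_s: 2.78
tcp_pos: [0.5175, -0.1469, 0.0788]
ee_rot: [[-0.217, -0.976, -0.001], [-0.976, 0.217, -0.0], [0.0, 0.001, -1.0]]
wrist_force: [0.4, 0.4, 0.7]
gripper_width: 0.006
gripper_force: 0.0
```

Call:
servo_tool([
  {"tx": 0,"ty": 0,"tz": 3,"ax": 0,"ay": 0,"az": 0,"claw": 0},
  {"tx": 0,"ty": 0,"tz": 6,"ax": 0,"ay": 0,"az": 0,"claw": 0},
  {"tx": 0,"ty": 0,"tz": 9,"ax": 0,"ay": 0,"az": 0,"claw": 0},
  {"tx": 0,"ty": 0,"tz": 12,"ax": 0,"ay": 0,"az": 0,"claw": 0},
  {"tx": 0,"ty": 0,"tz": 15,"ax": 0,"ay": 0,"az": 0,"claw": 0},
  {"tx": 0,"ty": 0,"tz": 17,"ax": 0,"ay": 0,"az": 0,"claw": 0},
  {"tx": 0,"ty": 0,"tz": 17,"ax": 0,"ay": 0,"az": 0,"claw": 0},
])

```text
time_s: 3.37
tcp_pos: [0.5186, -0.1466, 0.0636]
ee_rot: [[-0.217, -0.976, 0.002], [-0.976, 0.217, -0.0], [-0.0, -0.002, -1.0]]
wrist_force: [-2.0, 1.1, 7.8]
gripper_width: 0.002
gripper_force: 3.4
```

Run:
```python
from fit import *
a=capture("side")[180:290,200:340]; b=capture("top")[150:260,215:355]
r=lambda i:cv2.resize(i,None,fx=4,fy=4,interpolation=cv2.INTER_CUBIC)
cv2.imwrite("pics/c1.png",r(a));goal(g2w(p,[-50,-145,44]))
```

```text
t [-1.9  0.8 19.9] a [0. 0. 0.] time 3.4667 F [-1.7  1.6  8. ]
```

View pics/c1.png

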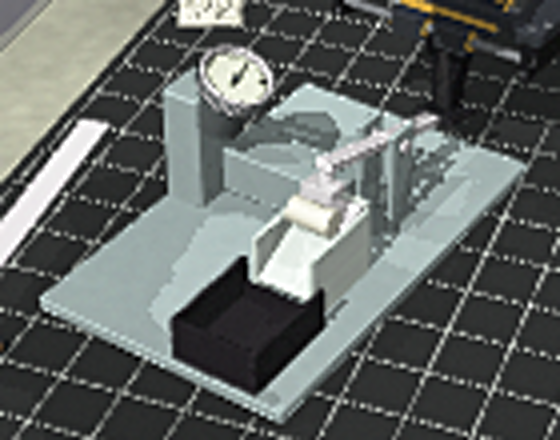

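The fingers are on the paddle (8 N). The jaw is rising, and the barrel still sits under the foot at crop (313,215). I'll press on slowly.

Call:
servo_tool([
  {"tx": 0,"ty": 0,"tz": 2,"ax": 0,"ay": 0,"az": 0,"claw": 0},
  {"tx": 0,"ty": 0,"tz": 4,"ax": 0,"ay": 0,"az": 0,"claw": 0},
  {"tx": 0,"ty": 0,"tz": 6,"ax": 0,"ay": 0,"az": 0,"claw": 0},
  {"tx": 0,"ty": 0,"tz": 8,"ax": 0,"ay": 0,"az": 0,"claw": 0},
  {"tx": 0,"ty": 0,"tz": 10,"ax": 0,"ay": 0,"az": 0,"claw": 0},
  {"tx": 0,"ty": 0,"tz": 12,"ax": 0,"ay": 0,"az": 0,"claw": 0},
  {"tx": 0,"ty": 0,"tz": 14,"ax": 0,"ay": 0,"az": 0,"claw": 0},
  {"tx": 0,"ty": 0,"tz": 15.5,"ax": 0,"ay": 0,"az": 0,"claw": 0},
  {"tx": 0,"ty": 0,"tz": 17,"ax": 0,"ay": 0,"az": 0,"claw": 0},
  {"tx": 0,"ty": 0,"tz": 17,"ax": 0,"ay": 0,"az": 0,"claw": 0},
  {"tx": 0,"ty": 0,"tz": 17,"ax": 0,"ay": 0,"az": 0,"claw": 0},
  {"tx": 0,"ty": 0,"tz": 17,"ax": 0,"ay": 0,"az": 0,"claw": 0},
])

```text
time_s: 4.47
tcp_pos: [0.5199, -0.1469, 0.0478]
ee_rot: [[-0.216, -0.976, 0.005], [-0.976, 0.216, -0.001], [-0.0, -0.005, -1.0]]
wrist_force: [-0.4, 1.0, 9.4]
gripper_width: 0.01
gripper_force: 4.0
```

Run:
```python
from fit import *
a=capture("side")[180:290,200:340]; b=capture("top")[150:260,215:355]
r=lambda i:cv2.resize(i,None,fx=4,fy=4,interpolation=cv2.INTER_CUBIC)
cv2.imwrite("pics/c2.png",r(a));goal(g2w(p,[-50,-145,44]))
for c in("top","side"): print([(w(c,d["xyz"]).round(3).tolist(),round(d["confidence"],2)) for d in recognise("barrel",c)[:2]])
print(g2w(p,[-50,129,27]))
```

```text
t [-1.7  2.1  3.8] a [0. 0. 0.] time 4.5667 F [-0.3  1.2  9.6]
[([0.586, 0.147, 0.038], 0.44)]
[]
[0.57782035 0.12271639 0.027     ]
```

View pics/c2.png

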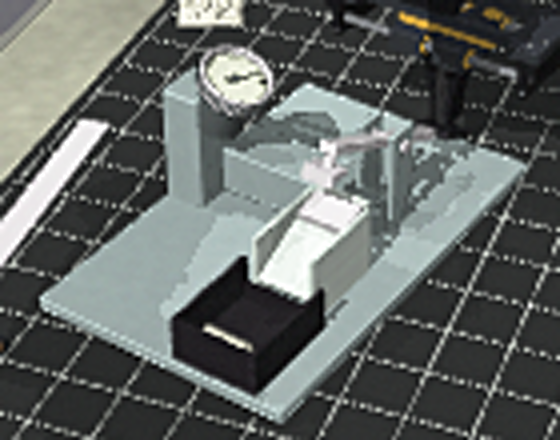

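The barrel lies in the tray, seen at crop (228,337), and the jaw is open. I'll bring the paddle back up slowly at about 27 mm/s.

Call:
servo_tool([
  {"tx": 0,"ty": 0,"tz": -1,"ax": 0,"ay": 0,"az": 0,"claw": 0},
  {"tx": 0,"ty": 0,"tz": -3,"ax": 0,"ay": 0,"az": 0,"claw": 0},
  {"tx": 0,"ty": 0,"tz": -5,"ax": 0,"ay": 0,"az": 0,"claw": 0},
  {"tx": 0,"ty": 0,"tz": -7,"ax": 0,"ay": 0,"az": 0,"claw": 0},
  {"tx": 0,"ty": 0,"tz": -9,"ax": 0,"ay": 0,"az": 0,"claw": 0},
  {"tx": 0,"ty": 0,"tz": -11,"ax": 0,"ay": 0,"az": 0,"claw": 0},
  {"tx": 0,"ty": 0,"tz": -13,"ax": 0,"ay": 0,"az": 0,"claw": 0},
  {"tx": 0,"ty": 0,"tz": -15,"ax": 0,"ay": 0,"az": 0,"claw": 0},
  {"tx": 0,"ty": 0,"tz": -17,"ax": 0,"ay": 0,"az": 0,"claw": 0},
  {"tx": 0,"ty": 0,"tz": -19,"ax": 0,"ay": 0,"az": 0,"claw": 0},
  {"tx": 0,"ty": 0,"tz": -21,"ax": 0,"ay": 0,"az": 0,"claw": 0},
  {"tx": 0,"ty": 0,"tz": -23,"ax": 0,"ay": 0,"az": 0,"claw": 0},
])

```text
time_s: 5.67
tcp_pos: [0.5187, -0.1486, 0.0702]
ee_rot: [[-0.216, -0.976, 0.002], [-0.976, 0.216, -0.003], [0.002, -0.003, -1.0]]
wrist_force: [-0.3, -5.4, 4.7]
gripper_width: 0.007
gripper_force: 3.2
```

Call:
servo_tool([
  {"tx": 0,"ty": 0,"tz": -2,"ax": 0,"ay": 0,"az": 0,"claw": 0},
  {"tx": 0,"ty": 0,"tz": -4,"ax": 0,"ay": 0,"az": 0,"claw": 0},
  {"tx": 0,"ty": 0,"tz": -6,"ax": 0,"ay": 0,"az": 0,"claw": 0},
  {"tx": 0,"ty": 0,"tz": -8,"ax": 0,"ay": 0,"az": 0,"claw": 0},
  {"tx": 0,"ty": 0,"tz": -10,"ax": 0,"ay": 0,"az": 0,"claw": 0},
  {"tx": 0,"ty": 0,"tz": -12,"ax": 0,"ay": 0,"az": 0,"claw": 0},
  {"tx": 0,"ty": 0,"tz": -13.5,"ax": 0,"ay": 0,"az": 0,"claw": 0},
  {"tx": 0,"ty": 0,"tz": -15,"ax": 0,"ay": 0,"az": 0,"claw": 0},
])

```text
time_s: 6.33
tcp_pos: [0.5185, -0.1472, 0.0843]
ee_rot: [[-0.217, -0.976, 0.002], [-0.976, 0.217, -0.001], [0.0, -0.002, -1.0]]
wrist_force: [-0.5, -3.7, 5.0]
gripper_width: 0.008
gripper_force: 2.5
```

Call:
servo_tool([
  {"tx": 0,"ty": 0,"tz": -1,"ax": 0,"ay": 0,"az": 0,"claw": 0},
  {"tx": 0,"ty": 0,"tz": -2,"ax": 0,"ay": 0,"az": 0,"claw": 0},
  {"tx": 0,"ty": 0,"tz": -3,"ax": 0,"ay": 0,"az": 0,"claw": 0},
  {"tx": 0,"ty": 0,"tz": -4,"ax": 0,"ay": 0,"az": 0,"claw": 0},
  {"tx": 0,"ty": 0,"tz": -5,"ax": 0,"ay": 0,"az": 0,"claw": 0},
  {"tx": 0,"ty": 0,"tz": -6,"ax": 0,"ay": 0,"az": 0,"claw": 0},
  {"tx": 0,"ty": 0,"tz": -7,"ax": 0,"ay": 0,"az": 0,"claw": 0},
  {"tx": 0,"ty": 0,"tz": -8,"ax": 0,"ay": 0,"az": 0,"claw": 0},
  {"tx": 0,"ty": 0,"tz": -9,"ax": 0,"ay": 0,"az": 0,"claw": 0},
  {"tx": 0,"ty": 0,"tz": -10,"ax": 0,"ay": 0,"az": 0,"claw": 0},
  {"tx": 0,"ty": 0,"tz": -11,"ax": 0,"ay": 0,"az": 0,"claw": 0},
  {"tx": 0,"ty": 0,"tz": -11,"ax": 0,"ay": 0,"az": 0,"claw": 0},
])

```text
time_s: 7.33
tcp_pos: [0.5172, -0.1467, 0.0942]
ee_rot: [[-0.217, -0.976, -0.001], [-0.976, 0.217, 0.0], [0.0, 0.001, -1.0]]
wrist_force: [0.4, 0.4, -0.3]
gripper_width: 0.002
gripper_force: 0.0
```

The paddle is free. Now I'll retreat a bit to see the dial clearly.

Call:
servo_tool([
  {"tx": 0,"ty": 0,"tz": -40,"ax": 0,"ay": 0,"az": 0,"claw": 0},
  {"tx": 0,"ty": 0,"tz": -80,"ax": 0,"ay": 0,"az": 0,"claw": 40},
  {"tx": 50,"ty": 0,"tz": -120,"ax": 0,"ay": 0,"az": 0,"claw": 87},
  {"tx": 90,"ty": 0,"tz": -150,"ax": 0,"ay": 0,"az": 0,"claw": 87},
  {"tx": 130,"ty": 0,"tz": -160,"ax": 0,"ay": 0,"az": 0,"claw": 87},
  {"tx": 140,"ty": 0,"tz": -160,"ax": 0,"ay": 0,"az": 0,"claw": 87},
  {"tx": 140,"ty": 0,"tz": -160,"ax": 0,"ay": 0,"az": 0,"claw": 87},
])

```text
time_s: 7.92
tcp_pos: [0.4869, -0.2885, 0.2575]
ee_rot: [[-0.222, -0.975, 0.004], [-0.975, 0.222, -0.003], [0.002, -0.005, -1.0]]
wrist_force: [1.2, 0.4, -0.5]
gripper_width: 0.372
gripper_force: 0.0
```

```bash
cat >> fit.py <<'E'
a25=np.radians(25)
def Rd(p): # dial frame axes in world
    z=[-np.sin(a25),0,np.cos(a25)];x=[np.cos(a25),0,np.sin(a25)];y=np.cross(z,x)
    return Rg(p,[x,y,z])
def dialpt(p,r,ang,dz=-.005): # ang anticlockwise from 12 o'clock seen from front
    return g2w(p,[50,0,135])+Rd(p)@np.array([r*np.cos(ang),r*np.sin(ang),dz])
def rectify(img,cam,p,off=(0,0),N=300,sc=5.): # sc px per mm, 12 o'clock up, seen from front
    u,v=np.meshgrid((np.arange(N)-N/2)/sc/1000,(np.arange(N)-N/2)/sc/1000)
    src=np.float32([proj(cam,g2w(p,[50,0,135])+Rd(p)@np.array([-y,-x,-.005])) for x,y in[(-.03,-.03),(.03,-.03),(.03,.03),(-.03,.03)]])+np.float32(off)
    dst=np.float32([[N/2+x*sc*1000,N/2+y*sc*1000] for x,y in[(-.03,-.03),(.03,-.03),(.03,.03),(-.03,.03)]])
    return cv2.warpPerspective(img,cv2.getPerspectiveTransform(src,dst),(N,N),flags=cv2.INTER_CUBIC)
def avg(cam,n=4): return np.mean([capture(cam).astype(float) for _ in range(n)],0).astype(np.uint8)
E
python3 - <<'E'
from fit import *
o=[]
for c in("top","side"):
    im=avg(c); cv2.imwrite(f"pics/{c}_shut.png",im); o.append(rectify(im,c,p))
    print(c,proj(c,g2w(p,[50,0,135])))
cv2.imwrite("pics/rect1.png",np.hstack(o))
print(g2w(p,[50,0,135]),sense()["tcp_pos"])
E
```

```text
top [288.04863749 179.80785371]
side [258.95986615 197.52533111]
[ 0.64736855 -0.02494555  0.135     ] [ 0.48739877 -0.28246268  0.25397094]
```

View pics/rect1.png

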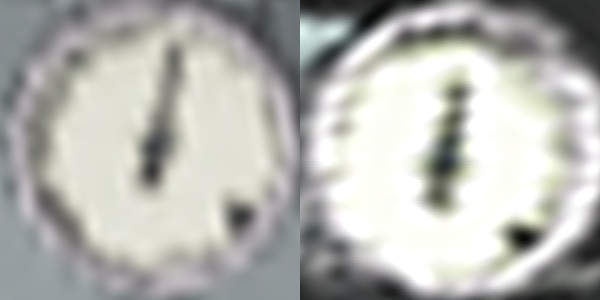

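The two views agree: the pointer is about 11° clockwise from 12 o'clock. The zero mark is about 130–137° clockwise, so the bezel must turn about +120° anticlockwise. I'll get refined angles and plan the grasp.

```bash
cat >> fit.py <<'E'
def Rtool(p,psi): # tool z=-dial z ; tool y at angle psi (anticlockwise from 12 o'clock)
    y=np.array([np.cos(psi),np.sin(psi),0]);z=np.array([0,0,-1.]);x=np.cross(y,z)
    return Rd(p)@np.array([x,y,z]).T
def grasp(p,psi,d): # TCP d mm behind the rim
    R=Rtool(p,psi);P=g2w(p,[50,0,135])+R[:,2]*d/1000;print("psi",round(np.degrees(psi)),"target",P.round(4));goal(P,R)
E
python3 - <<'E'
from fit import *
print(np.round(sense()["joints"],1),sense()["gripper_width"])
for ps in(180,240,120): grasp(p,np.radians(ps),-50)
for c in("top","side"):
    g=cv2.cvtColor(rectify(cv2.imread(f"pics/{c}_shut.png"),c,p,N=300),cv2.COLOR_BGR2GRAY)
    m=(g<110).astype(np.uint8);n,l,st,ce=cv2.connectedComponentsWithStats(m)
    for i in range(1,n):
        if 30<st[i][4]<4000: print(c,st[i],ce[i].round(1))
E
```

```text
[-13.6  14.9  -5.4  -0.  -69.8   1.2] 0.7463802853711176
psi 180 target [ 0.6267 -0.0203  0.1803]
t [-286.   -79.6   73.6] a [0.438 0.001 0.002] time 8.3167 F [ 0.3 -0.2 -0.3]
psi 240 target [ 0.6267 -0.0203  0.1803]
t [-286.   -79.6   73.6] a [ 0.396  0.229 -1.028] time 8.3167 F [ 0.3 -0.2 -0.3]
psi 120 target [ 0.6267 -0.0203  0.1803]
t [-286.   -79.6   73.6] a [ 0.397 -0.229  1.032] time 8.3167 F [ 0.3 -0.2 -0.3]
top [164   0  22   3  46] [172.9   0.7]
top [ 192    0  108  132 3590] [264.3  35.8]
top [ 70   4  16  16 176] [77.7 11.9]
top [14 75  7 12 64] [17.1 80.3]
top [ 5 94  7 10 52] [ 8.  98.7]
top [143 127  25  56 889] [154.6 154.1]
top [ 40 191  33  42 439] [ 53.9 210.2]
top [230 207  23  24 414] [240.1 217.6]
side [   0    0  140   86 3435] [50.2 24.5]
side [ 183    0  117   79 3512] [266.3  24.1]
side [ 98  23  84  22 845] [140.4  33.6]
side [207  40  24  12 205] [219.   45.8]
side [  0  88   8  28 175] [  3.1 101.2]
side [153  89  10  10  68] [157.1  93.4]
side [ 131  113   28   90 1226] [144.9 159.9]
side [ 261  208   39   64 1125] [284.7 251.2]
side [   0  224  143   76 3380] [ 44.3 279.3]
side [209 227  31  24 535] [223.3 237.6]
side [ 28 243  17  12 139] [ 36.7 247.7]
side [ 163  269  137   31 1781] [253.2 289.7]
```

Call:
servo_tool([
  {"tx": -286,"ty": -80,"tz": 40,"ax": 0.397,"ay": -0.229,"az": 1.032,"claw": 87},
  {"tx": -286,"ty": -80,"tz": 40,"ax": 0.397,"ay": -0.229,"az": 1.032,"claw": 87},
  {"tx": -286,"ty": -80,"tz": 40,"ax": 0.397,"ay": -0.229,"az": 1.032,"claw": 87},
  {"tx": -286,"ty": -80,"tz": 40,"ax": 0.397,"ay": -0.229,"az": 1.032,"claw": 87},
  {"tx": -286,"ty": -80,"tz": 40,"ax": 0.397,"ay": -0.229,"az": 1.032,"claw": 87},
  {"tx": -286,"ty": -80,"tz": 40,"ax": 0.397,"ay": -0.229,"az": 1.032,"claw": 87},
  {"tx": -286,"ty": -80,"tz": 40,"ax": 0.397,"ay": -0.229,"az": 1.032,"claw": 87},
  {"tx": -286,"ty": -80,"tz": 40,"ax": 0.397,"ay": -0.229,"az": 1.032,"claw": 87},
  {"tx": -286,"ty": -80,"tz": 50,"ax": 0.397,"ay": -0.229,"az": 1.032,"claw": 87},
  {"tx": -286,"ty": -80,"tz": 65,"ax": 0.397,"ay": -0.229,"az": 1.032,"claw": 87},
  {"tx": -286,"ty": -80,"tz": 74,"ax": 0.397,"ay": -0.229,"az": 1.032,"claw": 87},
  {"tx": -286,"ty": -80,"tz": 74,"ax": 0.397,"ay": -0.229,"az": 1.032,"claw": 87},
])

```text
time_s: 9.32
tcp_pos: [0.6246, -0.0205, 0.1767]
ee_rot: [[-0.877, -0.254, 0.409], [-0.317, 0.944, -0.093], [-0.362, -0.211, -0.908]]
wrist_force: [-0.3, -1.5, -1.3]
gripper_width: 1.002
gripper_force: 0.0
```

Run:
```python
from fit import *
print(np.round(sense()["joints"],1),sense()["gripper_width"])
grasp(p,np.radians(120),13)
```

```text
[  16.9   13.7  -33.6   30.8  -23.9 -115.8] 1.0017288883110047
psi 120 target [ 0.6527 -0.0261  0.1232]
t [-3.5 -1.2 60.6] a [-0.    -0.004 -0.   ] time 9.3167 F [-0.3 -1.5 -1.3]
```

Call:
servo_tool([
  {"tx": -3.5,"ty": -1.2,"tz": 15,"ax": 0,"ay": -0.004,"az": 0,"claw": 87},
  {"tx": -3.5,"ty": -1.2,"tz": 30,"ax": 0,"ay": -0.004,"az": 0,"claw": 87},
  {"tx": -3.5,"ty": -1.2,"tz": 45,"ax": 0,"ay": -0.004,"az": 0,"claw": 87},
  {"tx": -3.5,"ty": -1.2,"tz": 55,"ax": 0,"ay": -0.004,"az": 0,"claw": 87},
  {"tx": -3.5,"ty": -1.2,"tz": 60,"ax": 0,"ay": -0.004,"az": 0,"claw": 87},
  {"tx": -3.5,"ty": -1.2,"tz": 60,"ax": 0,"ay": -0.004,"az": 0,"claw": 87},
])

```text
time_s: 9.82
tcp_pos: [0.6549, -0.027, 0.1257]
ee_rot: [[-0.874, -0.254, 0.414], [-0.317, 0.944, -0.092], [-0.368, -0.212, -0.906]]
wrist_force: [-0.1, -0.7, 0.3]
gripper_width: 1.0
gripper_force: 0.0
```

Run:
```python
from fit import *
grasp(p,np.radians(120),13)
o=[]
for c in("top","side"):
    u,v=proj(c,g2w(p,[50,0,135])).astype(int);im=capture(c)[v-45:v+45,u-45:u+45];o.append(cv2.resize(im,(400,400),interpolation=cv2.INTER_CUBIC))
cv2.imwrite("pics/strad.png",np.hstack(o))
```

```text
psi 120 target [ 0.6527 -0.0261  0.1232]
t [2.5 1.9 1.3] a [-0.001  0.002 -0.   ] time 9.8167 F [-0.1 -0.7  0.3]
```

View pics/strad.png

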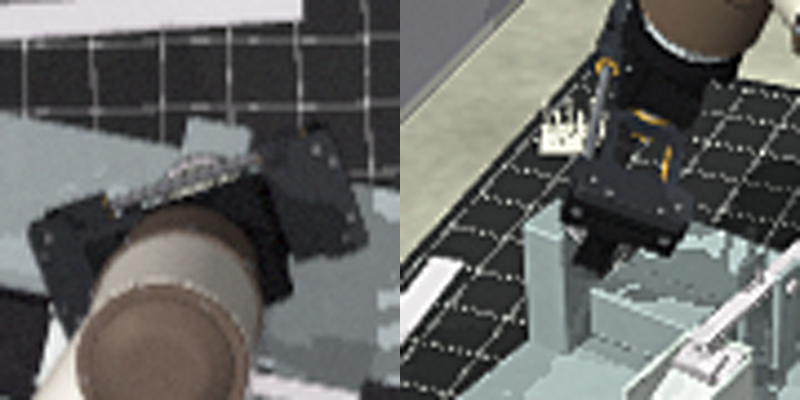

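The fingers straddle the bezel without force: top crop shows them either side of the dial at about (200,180). The jaw in the side crop, around (710,350), looks shut. I'll close now.

Call:
servo_tool([
  {"tx": 1.5,"ty": 1,"tz": 1,"ax": 0,"ay": 0,"az": 0,"claw": 75},
  {"tx": 2,"ty": 1.5,"tz": 1,"ax": 0,"ay": 0,"az": 0,"claw": 66},
  {"tx": 2,"ty": 1.5,"tz": 1,"ax": 0,"ay": 0,"az": 0,"claw": 62},
  {"tx": 2,"ty": 1.5,"tz": 1,"ax": 0,"ay": 0,"az": 0,"claw": 62},
  {"tx": 2,"ty": 1.5,"tz": 1,"ax": 0,"ay": 0,"az": 0,"claw": 62},
  {"tx": 2,"ty": 1.5,"tz": 1,"ax": 0,"ay": 0,"az": 0,"claw": 58},
  {"tx": 2,"ty": 1.5,"tz": 1,"ax": 0,"ay": 0,"az": 0,"claw": 55},
  {"tx": 2,"ty": 1.5,"tz": 1,"ax": 0,"ay": 0,"az": 0,"claw": 55},
  {"tx": 2,"ty": 1.5,"tz": 1,"ax": 0,"ay": 0,"az": 0,"claw": 55},
])

```text
time_s: 10.67
tcp_pos: [0.6538, -0.0248, 0.1255]
ee_rot: [[-0.872, -0.255, 0.418], [-0.318, 0.944, -0.088], [-0.372, -0.21, -0.904]]
wrist_force: [-4.5, 5.6, 0.6]
gripper_width: 0.652
gripper_force: 30.0
```

Run:
```python
from fit import *
grasp(p,np.radians(120),13); s=sense(); R=np.array(s["ee_rot"]); print(R.T@s["wrist_force"],s["gripper_width"]*87,s["gripper_force"],np.round(s["joints"],1))
grasp(p,np.radians(180),13);
```

```text
psi 120 target [ 0.6527 -0.0261  0.1232]
t [ 2.2 -0.5  1.7] a [0.001 0.007 0.   ] time 10.6667 F [-4.5  5.6  0.6]
[ 1.93230377  6.34499607 -2.96072183] 56.73579054014066 29.993970592331607 [  12.2   19.4  -37.8   47.   -13.8 -128.8]
psi 180 target [ 0.6527 -0.0261  0.1232]
t [ 2.2 -0.5  1.7] a [-0.002  0.007 -1.047] time 10.6667 F [-4.5  5.6  0.6]
```

Gripped (30 N). I'll turn the first part, -1.1 rad about tool z.

Call:
servo_tool([
  {"tx": 0,"ty": 0.5,"tz": 0,"ax": 0,"ay": 0,"az": -0.05,"claw": 55},
  {"tx": 0,"ty": 0.5,"tz": 0,"ax": 0,"ay": 0,"az": -0.15,"claw": 55},
  {"tx": 0,"ty": 0.5,"tz": 0,"ax": 0,"ay": 0,"az": -0.25,"claw": 55},
  {"tx": 0,"ty": 0.5,"tz": 0,"ax": 0,"ay": 0,"az": -0.35,"claw": 55},
  {"tx": 0,"ty": 0.5,"tz": 0,"ax": 0,"ay": 0,"az": -0.45,"claw": 55},
  {"tx": 0,"ty": 0.5,"tz": 0,"ax": 0,"ay": 0,"az": -0.55,"claw": 55},
  {"tx": 0,"ty": 0.5,"tz": 0,"ax": 0,"ay": 0,"az": -0.6,"claw": 55},
  {"tx": 0,"ty": 0.5,"tz": 0,"ax": 0,"ay": 0,"az": -0.6,"claw": 55},
])

```text
time_s: 11.33
tcp_pos: [0.6533, -0.0239, 0.1252]
ee_rot: [[-0.574, -0.704, 0.418], [-0.797, 0.598, -0.088], [-0.188, -0.383, -0.904]]
wrist_force: [-4.3, 7.6, 1.3]
gripper_width: 0.652
gripper_force: 30.0
```

```bash
cat > st.py <<'E'
from fit import *
s=sense(); R=np.array(s["ee_rot"]); Q=Rd(p).T@R
print("psi",np.degrees(np.arctan2(Q[1,1],Q[0,1]))%360,"tiltz",Q[:,2].round(3),"Ftool",(R.T@s["wrist_force"]).round(1),s["gripper_width"]*87,np.round(s["joints"],1))
print("off dial frame mm",(Rd(p).T@(np.array(s["tcp_pos"])-g2w(p,[50,0,135]))*1000).round(1))
E
python3 st.py
```

```text
psi 154.52929479290353 tiltz [ 0.005  0.005 -1.   ] Ftool [-3.8  7.1 -3.6] 56.68318854512128 [ 12.3  19.4 -37.9  47.2 -13.8 -94.5]
off dial frame mm [  0.9   2.3 -11.3]
```

Call:
servo_tool([
  {"tx": -0.5,"ty": 1,"tz": 0,"ax": 0,"ay": 0,"az": -0.05,"claw": 55},
  {"tx": -0.5,"ty": 1,"tz": 0,"ax": 0,"ay": 0,"az": -0.15,"claw": 55},
  {"tx": -0.5,"ty": 1,"tz": 0,"ax": 0,"ay": 0,"az": -0.25,"claw": 55},
  {"tx": -0.5,"ty": 1,"tz": 0,"ax": 0,"ay": 0,"az": -0.35,"claw": 55},
  {"tx": -0.5,"ty": 1,"tz": 0,"ax": 0,"ay": 0,"az": -0.45,"claw": 55},
  {"tx": -0.5,"ty": 1,"tz": 0,"ax": 0,"ay": 0,"az": -0.55,"claw": 55},
  {"tx": -0.5,"ty": 1,"tz": 0,"ax": 0,"ay": 0,"az": -0.65,"claw": 55},
  {"tx": -0.5,"ty": 1,"tz": 0,"ax": 0,"ay": 0,"az": -0.75,"claw": 55},
  {"tx": -0.5,"ty": 1,"tz": 0,"ax": 0,"ay": 0,"az": -0.8,"claw": 55},
  {"tx": -0.5,"ty": 1,"tz": 0,"ax": 0,"ay": 0,"az": -0.8,"claw": 55},
])

```text
time_s: 12.17
tcp_pos: [0.6522, -0.0236, 0.1246]
ee_rot: [[0.104, -0.903, 0.416], [-0.984, -0.155, -0.09], [0.145, -0.4, -0.905]]
wrist_force: [-6.9, 8.0, 2.8]
gripper_width: 0.653
gripper_force: 30.0
```

```bash
python3 st.py
```

```text
psi 200.35146898599115 tiltz [ 0.003  0.003 -1.   ] Ftool [-8.2  3.9 -6.2] 56.831515100440676 [ 12.3  19.3 -38.1  47.6 -13.8 -49.1]
off dial frame mm [ -0.4   2.3 -11.3]
```

Call:
servo_tool([
  {"tx": -1,"ty": 0.5,"tz": -0.5,"ax": 0,"ay": 0,"az": -0.05,"claw": 55},
  {"tx": -1,"ty": 0.5,"tz": -0.5,"ax": 0,"ay": 0,"az": -0.15,"claw": 55},
  {"tx": -1,"ty": 0.5,"tz": -0.5,"ax": 0,"ay": 0,"az": -0.25,"claw": 55},
  {"tx": -1,"ty": 0.5,"tz": -0.5,"ax": 0,"ay": 0,"az": -0.35,"claw": 55},
  {"tx": -1,"ty": 0.5,"tz": -0.5,"ax": 0,"ay": 0,"az": -0.45,"claw": 55},
  {"tx": -1,"ty": 0.5,"tz": -0.5,"ax": 0,"ay": 0,"az": -0.55,"claw": 55},
  {"tx": -1,"ty": 0.5,"tz": -0.5,"ax": 0,"ay": 0,"az": -0.65,"claw": 55},
  {"tx": -1,"ty": 0.5,"tz": -0.5,"ax": 0,"ay": 0,"az": -0.68,"claw": 55},
  {"tx": -1,"ty": 0.5,"tz": -0.5,"ax": 0,"ay": 0,"az": -0.68,"claw": 55},
  {"tx": -1,"ty": 0.5,"tz": -0.5,"ax": 0,"ay": 0,"az": -0.68,"claw": 55},
])

```text
time_s: 13.0
tcp_pos: [0.6511, -0.0241, 0.1242]
ee_rot: [[0.647, -0.64, 0.414], [-0.67, -0.737, -0.092], [0.364, -0.218, -0.905]]
wrist_force: [-3.8, 3.2, -0.4]
gripper_width: 0.649
gripper_force: 30.0
```

```bash
python3 st.py
```

```text
psi 239.14913043936244 tiltz [ 0.002  0.    -1.   ] Ftool [-4.7  0.2 -1.5] 56.4316016216995 [ 12.3  19.3 -38.2  47.8 -13.9 -10.6]
off dial frame mm [ -1.4   1.6 -11.3]
```

Call:
servo_tool([
  {"tx": 0,"ty": 0,"tz": 0,"ax": 0,"ay": 0,"az": 0,"claw": 87},
  {"tx": 0,"ty": 0,"tz": 0,"ax": 0,"ay": 0,"az": 0,"claw": 87},
  {"tx": 0,"ty": 0,"tz": 0,"ax": 0,"ay": 0,"az": 0,"claw": 87},
  {"tx": 0,"ty": 0,"tz": 0,"ax": 0,"ay": 0,"az": 0,"claw": 87},
  {"tx": 0,"ty": 0,"tz": -20,"ax": 0,"ay": 0,"az": 0,"claw": 87},
  {"tx": 0,"ty": 0,"tz": -50,"ax": 0,"ay": 0,"az": 0,"claw": 87},
  {"tx": 0,"ty": 0,"tz": -90,"ax": 0,"ay": 0,"az": 0,"claw": 87},
  {"tx": 0,"ty": 0,"tz": -100,"ax": 0,"ay": 0,"az": 0,"claw": 87},
  {"tx": 0,"ty": 0,"tz": -100,"ax": 0,"ay": 0,"az": 0,"claw": 87},
])

```text
time_s: 13.75
tcp_pos: [0.6126, -0.0138, 0.2211]
ee_rot: [[0.643, -0.637, 0.425], [-0.671, -0.736, -0.088], [0.369, -0.228, -0.901]]
wrist_force: [-0.2, 0.1, -0.7]
gripper_width: 0.995
gripper_force: 0.0
```

```bash
python3 - <<'E'
from fit import *
goal([.52,-.26,.26])
E
python3 st.py
```

```text
t [120.  231.4 -52.7] a [0. 0. 0.] time 13.75 F [-0.2  0.1 -0.7]
psi 239.0167268878581 tiltz [ 0.013  0.006 -1.   ] Ftool [-0.5  0.2  0.5] 86.5221362449355 [ 18.8   9.6 -31.1  26.7 -29.5   6.7]
off dial frame mm [ 3.4  3.4 93.4]
```

Call:
servo_tool([
  {"tx": 18,"ty": 35,"tz": -20,"ax": 0,"ay": 0,"az": 0,"claw": 87},
  {"tx": 36,"ty": 70,"tz": -30,"ax": 0,"ay": 0,"az": 0,"claw": 87},
  {"tx": 54,"ty": 105,"tz": -40,"ax": 0,"ay": 0,"az": 0,"claw": 87},
  {"tx": 72,"ty": 140,"tz": -53,"ax": 0,"ay": 0,"az": 0,"claw": 87},
  {"tx": 90,"ty": 175,"tz": -53,"ax": 0,"ay": 0,"az": 0,"claw": 87},
  {"tx": 108,"ty": 210,"tz": -53,"ax": 0,"ay": 0,"az": 0,"claw": 87},
  {"tx": 120,"ty": 231,"tz": -53,"ax": 0,"ay": 0,"az": 0,"claw": 87},
  {"tx": 120,"ty": 231,"tz": -53,"ax": 0,"ay": 0,"az": 0,"claw": 87},
])

```text
time_s: 14.42
tcp_pos: [0.5173, -0.2648, 0.2558]
ee_rot: [[0.642, -0.645, 0.416], [-0.675, -0.732, -0.094], [0.365, -0.22, -0.905]]
wrist_force: [0.6, -1.2, 0.4]
gripper_width: 0.995
gripper_force: 0.0
```

Run:
```python
from fit import *
o=[]
for c in("top","side"):
    im=avg(c,6); cv2.imwrite(f"pics/{c}_2.png",im); o.append(cv2.resize(rectify(im,c,p),(400,400)))
cv2.imwrite("pics/rect2.png",np.hstack(o))
```

```text
(no output)
```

View pics/rect2.png

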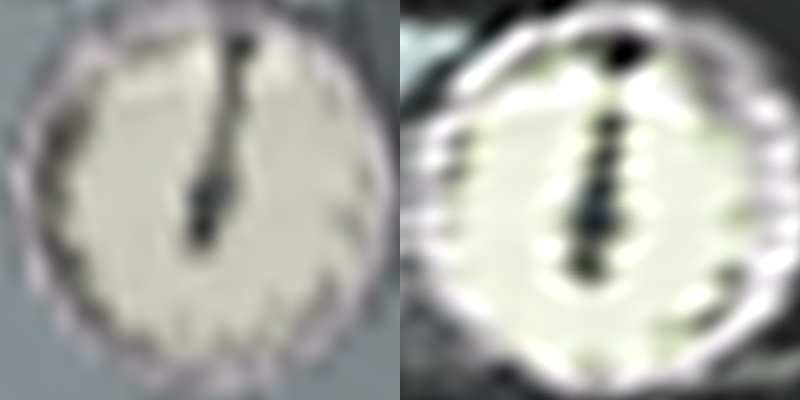

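The mark now sits at or next to the pointer tip in both views: left panel (240,45), right panel (625,52). I'll quantify the remaining offset against the pointer line.

```bash
cat > meas.py <<'E'
from fit import *
import sys
def run(tag):
  for c in("top","side"):
    A=[cv2.cvtColor(rectify(cv2.imread(f"pics/{c}_{t}.png"),c,p),cv2.COLOR_BGR2GRAY).astype(float) for t in("shut",tag)]
    h0=(155,146) if c=="top" else (147,158)
    yy,xx=np.mgrid[:300,:300]; dk=[np.clip(170-a,0,120) for a in A]
    ang=np.degrees(np.arctan2(xx-h0[0],h0[1]-yy)); rr=np.hypot(xx-h0[0],yy-h0[1])
    for k,nm in((0,"old"),(1,"new")):
        m=((rr<70)|((rr<95)&(abs(ang-11)<15)))*dk[k] if k==0 else (rr<70)*dk[k]
        # weighted line x=a*y+b through pointer (row centroids)
        ys=[y for y in range(300) if m[y].sum()>150]; xs=[(m[y]*xx[y]).sum()/m[y].sum() for y in ys]
        L=np.polyfit(ys,xs,1); print(c,nm,"ptr deg cw",np.degrees(np.arctan(-L[0])).round(2),"rows",ys[0],ys[-1],end=" ")
        for n2,img in(("new",dk[1]),("diff",np.clip(dk[1]-dk[0],0,None))):
            w2=img*(abs(ang-11)<22)*(rr>80)*(rr<118)
            mx,my=(w2*xx).sum()/w2.sum(),(w2*yy).sum()/w2.sum()
            print(n2,(mx.round(1),my.round(1)),"cw err deg",np.degrees(np.arcsin((mx-np.polyval(L,my))*np.cos(np.arctan(L[0]))/105)).round(2),end=" ")
        print()
run(sys.argv[1])
E
python3 meas.py 2
```

```text
top old ptr deg cw 11.38 rows 53 188 new (np.float64(176.1), np.float64(45.2)) cw err deg -0.53 diff (np.float64(177.2), np.float64(40.2)) cw err deg -0.53 
top new ptr deg cw 12.15 rows 78 192 new (np.float64(176.1), np.float64(45.2)) cw err deg -1.93 diff (np.float64(177.2), np.float64(40.2)) cw err deg -1.96 
side old ptr deg cw 10.42 rows 85 208 new (np.float64(162.3), np.float64(47.0)) cw err deg -1.93 diff (np.float64(162.7), np.float64(47.1)) cw err deg -1.71 
side new ptr deg cw 8.77 rows 89 211 new (np.float64(162.3), np.float64(47.0)) cw err deg -0.83 diff (np.float64(162.7), np.float64(47.1)) cw err deg -0.61
```

The remaining error is about 1°, or under 0.5 mm at the tip. One last check of jaw and barrel.

Run:
```python
import cv2,numpy as np
r=lambda f,y,x:cv2.resize(cv2.imread(f)[y:y+100,x:x+130],None,fx=3,fy=3,interpolation=cv2.INTER_CUBIC)
cv2.imwrite("pics/fin.png",np.hstack([r("pics/side_2.png",185,205),r("pics/top_2.png",155,218)]))
```

```text
(no output)
```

View pics/fin.png

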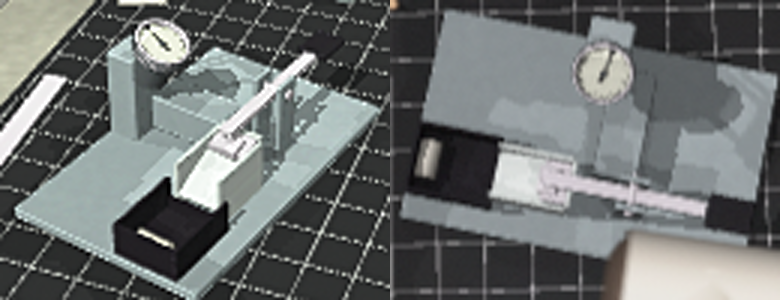

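The barrel is in the tray (left panel (155,238), right panel (427,158)), the jaw is shut on the anvil, and the mark is at the pointer.

```bash
python3 -c "
from station import *
print(finish_job())"
```

```text
the job is handed in; nothing more can be done
None
```

The job is handed in: the barrel is in the tray, the paddle came back up slowly until the jaw was shut, and the bezel's zero mark is about 1° from the pointer tip by camera, with the robot clear and the other things on the mat never approached.

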